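# Point out the undrilled corner and log it

## Task

One of the three steel post feet on the bench was drilled with only three holes instead of four. Point at its undrilled corner with the fingertips: hold them just above that corner (about one to five centimetres up), touching nothing, for two full seconds, and do not bring them down over any other corner or either of the good feet. Then press the green button all the way down to log the reject, let it come back up and move clear; leave the post feet untouched and the other things where they lie.

Things in the scene. Friction and masses are not known exactly. Their poses are not given: they have to be found in the camera images.
- reject: the post foot with a missing hole: square steel foot plate 120 x 120 x 6 mm lying flat on the bench, loose, 0.75 kg, with an upright open tube stub (42 mm outside diameter, its rim 46 mm above the bench) in the middle; origin at the centre of its underside, z up, x and y along its edges. It has 22 mm through holes at (46,-46), (-46,46) and (-46,-46) mm; its corner at (+46,+46) mm is solid. Any yaw.
- missing_hole (a point): the point on the reject's top face where the fourth hole should be: (46, 46, 6) mm in the reject's frame, so 6 mm above the bench
- good_a: a good post foot: square steel foot plate 120 x 120 x 6 mm lying flat on the bench, loose, 0.75 kg, with an upright open tube stub (42 mm outside diameter, its rim 46 mm above the bench) in the middle; origin at the centre of its underside, z up, x and y along its edges. Four 22 mm through holes at (+-46, +-46) mm. Do not touch.
- good_b: the other good post foot: square steel foot plate 120 x 120 x 6 mm lying flat on the bench, loose, 0.75 kg, with an upright open tube stub (42 mm outside diameter, its rim 46 mm above the bench) in the middle; origin at the centre of its underside, z up, x and y along its edges. Four 22 mm through holes at (+-46, +-46) mm. Do not touch.
- log_box: grey fixed control box 90 x 90 x 50 mm on the bench, carrying the green button in the middle of its top; origin at the centre of its underside
- log_button (a joint): travel of the green button, 0 = up, 0.007 m = fully down; springs back, about 5 N to push fully down
- log_button_top (a point): centre of the top face of the round green push button (44 mm diameter, black housing), pressed straight down; it moves with the button
- hammer: hammer lying across the bench beyond the feet, about 260 mm long and 26 mm high; loose bystander, to be left alone
- disc: terracotta-red grinding disc, 115 mm diameter, 6 mm thick, lying flat; origin at the centre of its underside; loose bystander, to be left alone
- tin: yellow-labelled can, 60 mm diameter, 75 mm high, standing; origin at the centre of its underside; loose bystander, to be left alone
- punch: steel centre punch 145 mm long, 12 mm thick, lying across the bench on the robot's side; loose bystander, to be left alone
Mind the look-alikes: they are no part of the job. What is shaped like the log_box but blue or pink is not meant.

How it is judged:
On the way, in this order (a step that is already met when the one before it is completed fails the run):
1. the fingertips dwell just above the undrilled corner of the reject (horizontal distance between the grasp point and missing_hole below 0.025 m and z of the grasp point in the frame of missing_hole between 0.021 and 0.08 m), for 1.6 s.
2. the green button is pressed down (value of joint log_button above 0.0055 m), for 0.05 s.
At the end, for the whole second after the job is handed in: The button, pressed at least 5.5 mm after a dwell of 1.6 s over the undrilled corner (grasp point within 25 mm sideways, 21 to 80 mm above), is back up (under 1.5 mm); every post foot is within 5 mm of its start and at rest, every bystander within 15 mm (value of joint log_button below 0.0015 m and distance of each of reject, good_a, good_b from where it was at the start of the episode below 0.005 m and distance of each of hammer, disc, tin, punch from where it was at the start of the episode below 0.015 m and linear speed of each of reject, good_a, good_b below 0.02 m/s); the robot touches nothing.
It fails at once if a post foot is touched by the robot (contact force between any of the fingers, the arm and reject above 0.5 N or contact force between any of the fingers, the arm and good_a above 0.5 N or contact force between any of the fingers, the arm and good_b above 0.5 N).
It fails at once if a post foot is moved or lifted (distance of any of reject, good_a, good_b from where it was at the start of the episode above 0.008 m).
It fails at once if the fingers are brought down over a good post foot (grasp point less than 85 mm above the bench) ((x of the grasp point in the frame of good_a between -0.07 and 0.07 m and y of the grasp point in the frame of good_a between -0.07 and 0.07 m and height (world z) of the grasp point below 0.085 m) or (x of the grasp point in the frame of good_b between -0.07 and 0.07 m and y of the grasp point in the frame of good_b between -0.07 and 0.07 m and height (world z) of the grasp point below 0.085 m)).
It fails at once if the fingers are brought down over another corner of the reject (grasp point less than 85 mm above the bench) (x of the grasp point in the frame of reject between -0.07 and 0.07 m and y of the grasp point in the frame of reject between -0.07 and 0.07 m and height (world z) of the grasp point below 0.085 m and (x of the grasp point in the frame of reject below 0 m or y of the grasp point in the frame of reject below 0 m)).
It fails at once if a bystander is moved or lifted (distance of any of hammer, disc, tin, punch from where it was at the start of the episode above 0.02 m).
It also fails if it takes over 40 s, if anything falls off the work surface, if the arm or the gripper's body presses on something with over 40 N, if the wrist force passes 120 N, or if a joint passes its speed limit or range.

## Robot

A 6-joint arm with a two-finger parallel gripper is mounted at the origin on the work surface. World frame = base frame: x ahead of the robot, y to its left, z up, the work surface at z = 0. Lengths are in m, angles in rad, forces in N, time in s.
With the tool pointing down it reaches from about 0.375 to 0.9 m from the base axis. Payload 3.1 kg.
Tool frame: the origin (TCP) lies on the centre line of the jaws, within the pads' length; the fingertips stand 19 mm ahead of it and the grasp point (between the pads) is the TCP; z points along the fingers, y is the direction in which the jaws open and shut (so a half turn about z gives the same grasp; the last joint's range is limited). The gripper opens to 85 mm and grips with 20 to 120 N. Pads are 22 mm wide; open, the fingers measure 114 mm over their backs; the gripper's body (76 mm by 85 mm) begins 54 mm behind the grasp point. The pads swing forward as they close: fully open they stand 13 mm farther back than shut.
Start: joints at [-1.528, 0.527, 1.433, -0, 1.181, -0.178], TCP at [0.138, -0.61, 0.212] pointing down, gripper open.
Joint ranges: [-3.08, 3.08], [-0.75, 2.2], [0.22, 2.44], [-1.43, 4.57], [0, 2.65], [-2.85, 2.85]. Speed limits (rad/s): [2.79, 2.79, 3.14, 3.14, 3.14, 3.14].

## Interface

Orientations are given as a unit quaternion [x, y, z, w].
In Python, from station import manip, imaging, workorder gives the robot as it stands.
- The arm moves only by the shell command python3 -m creep 'ROWS' [FORCE]. ROWS is a JSON object of lists of equal length, an entry for each row: "claw": the finger opening in cm, from 0 to 8.54; "dp": the shift along the tool's x, y, z in cm, a list of three; "roll": the turn about the tool's z in rad. In form: {"claw": [claw, ...], "dp": [[dx, dy, dz], ...], "roll": [roll, ...]}. A call has 1 to 12 rows; each row is the pose to reach, as a shift and turn from the pose commanded when the call began, along the tool's axes at that moment; what a row does not reach only later rows make up. A row lasts 1/10 s, in which the tool goes at most 50 mm and 8.59 degrees, less where a joint would pass 70% of its speed; a pose out of reach is approached as far as the arm can. A call with a gripper value outside its range is refused whole. The fingers move at their own pace and stop on an object; FORCE is the grip in N (left out, the last holds). Time passes only in rows, so rows that repeat a pose let the fingers close. It gives the time, the measured TCP pose, the force and the opening at its end, in the units of the state.
- manip.sense(): the state, without advancing time (a new reading comes with each control period).
- imaging.snapshot(name): name is "scene" or "side" or "wrist"; returns a dict with "image" (400x640x3 uint8, red, green, blue), "z_map" (400x640 float32, m along the optical axis (not along the pixel's ray), 0 where there is no reading), "vfov" (degrees; the focal length in pixels is half the picture's height over the tangent of half this angle, whatever the lens; pixels are square), "cx", "cy" (the principal point, pixels), "dist" ([k1, k2, p1, p2, k3] as OpenCV has them; the pictures are not rectified), "R" (3x3) and "t" (3): a world point X has camera coordinates R X + t. Camera axes: x right, y down, z forward; pixel columns grow to the right and rows downward; lengths in m; the calibration is good to about 2 mm. A picture is of the moment at which its call begins.
- workorder.sign_off(): hands the job in, once; it reports no verdict.
The state is a dict: "t": time; "q": joint angles; "qd": joint speeds; "tau": joint torques, N m; "tcp_pos": TCP position; "tool_rot": TCP orientation; "force": force on the tool from outside, world axes, zero at the start; "ft_torque": the same for the moment, N m; "finger_gap": opening from 0.0 (shut) to 1.0 (fully open).
Only numpy, scipy, OpenCV 4.12 (cv2) and the standard library are available. Lean on these libraries where they do the work, as an engineer would, in place of code of your own. Each camera call takes 0.05 s, during which the arm holds its last target.

## Working session

There is one attempt and no reset: what is moved stays moved. The work goes in short steps, Python scripts to look and compute and a shell command to move; the robot and the scene stay as the last step left them, time stands still between calls to the robot, and variables do not carry over. Pictures are saved under pics/ and viewed, and the job is handed in when it is done.

```bash
mkdir -p pics; ls; python3 - <<'E'
from station import manip, imaging
import cv2,numpy as np
s=manip.sense(); print({k:np.round(v,3).tolist() for k,v in s.items()})
for n in("scene","side","wrist"):
    d=imaging.snapshot(n); np.savez(f"pics/{n}0.npz",**d)
    cv2.imwrite(f"pics/{n}0.png",d["image"][:,:,::-1]); print(n,d["vfov"],d["cx"],d["cy"],d["dist"],np.round(d["R"],3).tolist(),d["t"])
E
```

```text
pics
{'t': 0.0, 'q': [-1.528, 0.528, 1.434, 0.0, 1.181, -0.178], 'qd': [0.0, -0.002, 0.0, -0.001, -0.001, 0.0], 'tau': [-0.001, -44.236, -17.803, -0.0, 0.009, 0.0], 'tcp_pos': [0.137, -0.609, 0.211], 'tool_rot': [0.994, 0.111, 0.0, -0.001], 'force': [-0.23, -0.043, -0.027], 'ft_torque': [-0.009, 0.021, -0.003], 'finger_gap': 1.002}
scene 55.79681157108112 319.77139312973225 202.28418448147656 [-0.05800954  0.          0.          0.          0.        ] [[0.807, 0.59, 0.016], [0.486, -0.649, -0.585], [-0.334, 0.48, -0.811]] [-0.46755545 -0.18250877  1.3295815 ]
side 51.494376607082806 322.3389956653102 200.61474703330725 [-0.10767101  0.          0.          0.          0.        ] [[-0.718, -0.695, 0.018], [-0.394, 0.386, -0.834], [0.573, -0.607, -0.551]] [0.41194812 0.2778944  0.77932954]
wrist 62.12336831835808 319.81492363070646 191.06740120812935 [-0.01670811  0.          0.          0.          0.        ] [[0.22, -0.975, -0.001], [-0.925, -0.209, 0.318], [-0.31, -0.069, -0.948]] [-0.62486933 -0.04076429  0.38000387]
```

View pics/scene0.png

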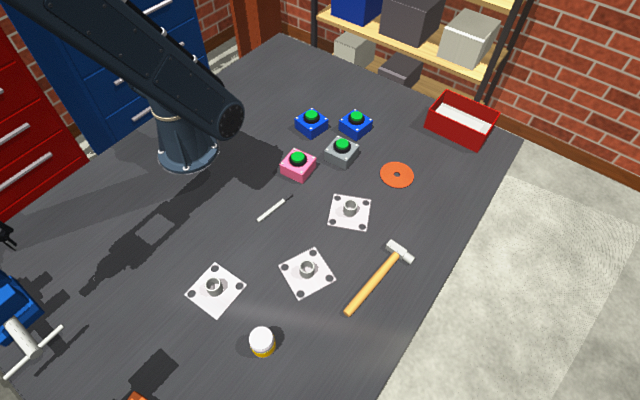

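View pics/side0.png

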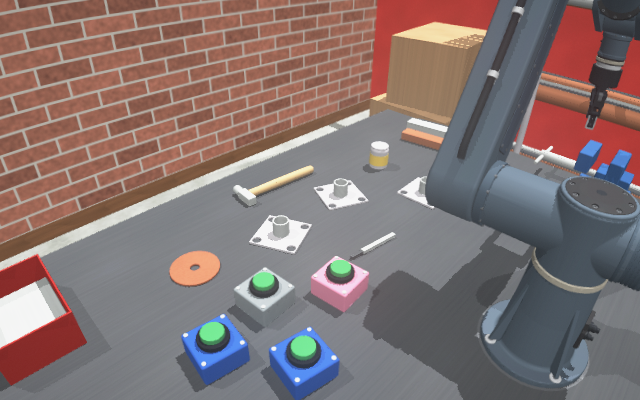

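View pics/wrist0.png

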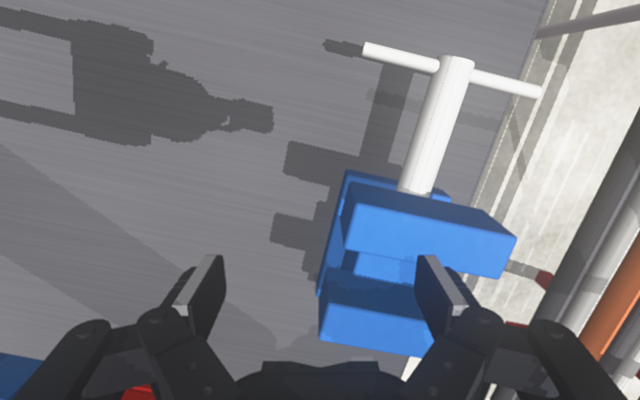

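The scene view shows three feet at about (350,212), (307,273) and (215,290). The grey box is at (342,150), with pink at (298,163) and blue at (311,122) and (355,124). I'll enlarge the feet next.

```bash
python3 - <<'E'
import cv2,numpy as np
d=np.load("pics/scene0.npz");im=d["image"][:,:,::-1]
c=[cv2.resize(im[y-38:y+38,x-38:x+38],(390,390),interpolation=cv2.INTER_CUBIC) for x,y in((350,212),(307,273))]
cv2.imwrite("pics/c1.png",np.hstack(c))
c=[cv2.resize(im[y-38:y+38,x-38:x+38],(390,390),interpolation=cv2.INTER_CUBIC) for x,y in((215,290),(342,150))]
cv2.imwrite("pics/c2.png",np.hstack(c))
E
```

```text
(no output)
```

View pics/c1.png

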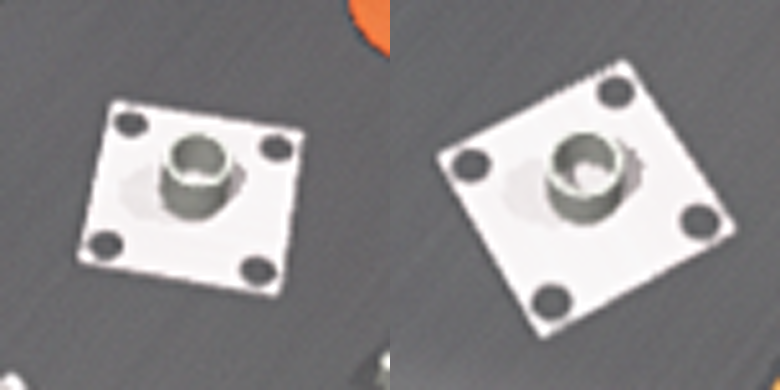

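View pics/c2.png

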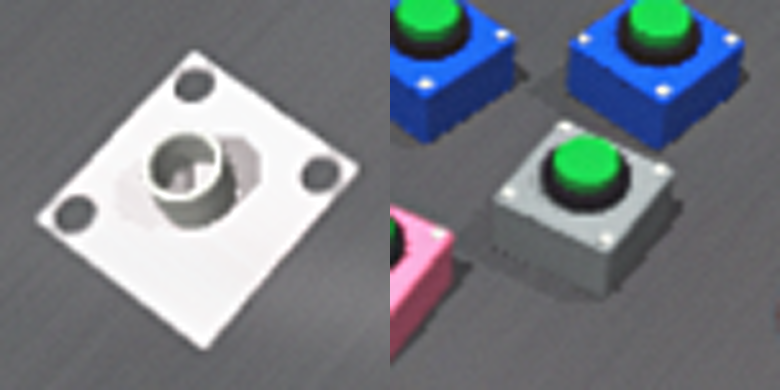

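Of the three candidates, the feet at (350,212) and (307,273) each show four holes. The foot at (215,290) has holes only at the top, right and left, and its bottom corner near (217,320) is solid, so it is the reject. The grey box at (342,150) is the log_box; the pink and blue ones are look-alikes. Next I'll measure the positions.

```bash
cat > h.py <<'E'
import numpy as np,cv2
def ray(d,px,z):
    f=200/np.tan(np.radians(float(d["vfov"]))/2)
    K=np.array([[f,0,float(d["cx"])],[0,f,float(d["cy"])],[0,0,1]])
    n=cv2.undistortPoints(np.array(px,float).reshape(-1,1,2),K,np.array(d["dist"],float)).reshape(-1,2)
    R=np.array(d["R"]);t=np.array(d["t"]);o=-R.T@t
    v=np.c_[n,np.ones(len(n))]@R
    return (o+v*((z-o[2])/v[:,2])[:,None])[:,:2]
E
python3 - <<'E'
from h import *
def cont(m,x,y):
    cs,_=cv2.findContours(m.astype(np.uint8),cv2.RETR_EXTERNAL,cv2.CHAIN_APPROX_NONE)
    cs=[c for c in cs if cv2.contourArea(c)>40]
    return min(cs,key=lambda c:np.hypot(*(c[:,0].mean(0)-(x,y))))
for n,feet,box,btn in(("scene",[(350,212),(307,273),(215,290)],(342,150),(342,145)),("side",[(281,236),(340,195)],(265,293),(264,283))):
    d=np.load(f"pics/{n}0.npz");im=d["image"].astype(int);mx=im.max(2);mn=im.min(2)
    for f in feet:
        c=cont((mn>165)&(mx-mn<40),*f);w=ray(d,c[:,0],.006)
        r=cv2.minAreaRect((w*1000).astype(np.float32));print(n,f,np.round(r[0],1),np.round(r[1],1),r[2]); print(np.round(cv2.boxPoints(r)).tolist())
        hs=(mn<130)
    g=(im[:,:,1]>im[:,:,0]+60)&(im[:,:,1]>im[:,:,2]+40)
    c=cont(g,*btn)
    h=float(np.median(d["z_map"][int(c[:,0,1].mean()),int(c[:,0,0].mean())]))
    u=c[:,0].mean(0);R=d["R"];t=d["t"];
    f=200/np.tan(np.radians(float(d["vfov"]))/2)
    P=R.T@(np.array([(u[0]-d["cx"])/f*h,(u[1]-d["cy"])/f*h,h])-t);print("btn depth pt",u,P)
    for z in(.06,.065,.07):
        (q,ax,a)=cv2.minEnclosingCircle((ray(d,c[:,0],z)*1000).astype(np.float32))+(0,) if 0 else cv2.fitEllipse((ray(d,c[:,0],z)*1000).astype(np.float32)); print(z,np.round(q,1),np.round(ax,1))
d=np.load("pics/scene0.npz");print("reject solid corner tip",ray(d,[(217.3,319.8)],.006))
for x,y in((215.8-1,268),(239.5,286),(190.5,294)): print("hole",ray(d,[(x,y)],.006))
m=(d["z_map"]);
# heights/positions of other stuff
for nm,x,y in(("tin",262,335),("punch",270,210),("hammer",348,312),("pink",298,158)): print(nm,ray(d,[(x,y)],.03))
E
```

```text
scene (350, 212) [604.4 121.6] [122.  123.5] 24.991252899169922
[[523.0, 152.0], [575.0, 40.0], [686.0, 91.0], [634.0, 203.0]]
scene (307, 273) [ 622.7 -122.2] [122.  122.2] 66.37371063232422
[[542.0, -154.0], [654.0, -203.0], [703.0, -91.0], [591.0, -42.0]]
scene (215, 290) [ 453.3 -312.3] [122.5 122. ] 1.8451122045516968
[[390.0, -253.0], [394.0, -375.0], [517.0, -371.0], [513.0, -249.0]]
btn depth pt [341.81818182 143.21212121] [0.4514857  0.29786117 0.07056463]
0.06 [445.9 307.9] [42.  48.8]
0.065 [448.5 303.6] [41.8 48.5]
0.07 [451.  299.3] [41.6 48.2]
side (281, 236) [605.7 115.9] [123.2 138.1] 24.99158477783203
[[521.0, 152.0], [579.0, 27.0], [691.0, 79.0], [632.0, 205.0]]
side (340, 195) [ 631.  -128.5] [124.6 149.1] 66.74703216552734
[[538.0, -156.0], [675.0, -215.0], [724.0, -101.0], [587.0, -42.0]]
btn depth pt [262.98076923 279.59615385] [0.44700573 0.29976889 0.0749403 ]
0.06 [459.4 292. ] [42.1 43.9]
0.065 [455.2 295. ] [41.7 43.5]
0.07 [451.  298.1] [41.4 43.2]
reject solid corner tip [[ 0.51840241 -0.36963316]]
hole [[ 0.4071088  -0.26745014]]
hole [[ 0.50022117 -0.26540107]]
hole [[ 0.40970177 -0.36265328]]
tin [[ 0.6442116  -0.33322179]]
punch [[ 0.41505656 -0.03352634]]
hammer [[ 0.78321103 -0.1569416 ]]
pink [[0.35150856 0.18582423]]
```

```bash
cat > go.py <<'E'
import sys,numpy as np
from station import manip
from scipy.spatial.transform import Rotation as R
s=manip.sense();T=R.from_quat(s["tool_rot"])
for a in sys.argv[1:]:
    print(a,"dp cm",np.round(T.inv().apply(np.array(eval(a))-s["tcp_pos"])*100,2))
print(s["t"],np.round(s["tcp_pos"],4),np.round(s["q"],3),"F",np.round(s["force"],2),"gap",s["finger_gap"],"tilt",np.round(T.as_matrix()[:,2],4))
E
python3 go.py "(.5005,-.357,.2)" "(.5005,-.357,.06)"
```

```text
(.5005,-.357,.2) dp cm [ 40.96 -16.61   1.13]
(.5005,-.357,.06) dp cm [ 40.95 -16.58  15.13]
0.15 [ 0.1375 -0.6091  0.2108] [-1.528  0.528  1.434  0.     1.181 -0.178] F [-0.02  0.03 -0.14] gap 0.9991434397625936 tilt [-1.0e-04  1.7e-03 -1.0e+00]
```

```bash
python3 -m creep '{"claw":[0,0,0,0,0,0,0,0,0,0,0,0],"dp":[[4,-1.6,0],[8,-3.3,0],[12,-4.9,0],[16,-6.5,0.3],[20,-8.1,0.5],[24,-9.7,0.7],[28,-11.4,0.9],[32,-13,1],[36,-14.6,1.1],[39,-15.8,1.1],[41,-16.6,1.1],[41,-16.6,1.1]],"roll":[0,0,0,0,0,0,0,0,0,0,0,0]}' 20; python3 go.py "(.5005,-.357,.06)"
python3 - <<'E'
from station import imaging
import cv2,numpy as np
d=imaging.snapshot("wrist"); np.savez("pics/w1.npz",**d); cv2.imwrite("pics/w1.png",d["image"][:,:,::-1])
E
```

```text
t: 1.35
tcp_pos: [0.5031, -0.3553, 0.2002]
tool_rot: [0.994, 0.113, 0.0, -0.0]
force: [-0.5, 0.1, 0.3]
finger_gap: 0.0
(.5005,-.357,.06) dp cm [-0.3   0.12 14.02]
1.35 [ 0.5031 -0.3553  0.2002] [-7.970e-01  5.280e-01  1.468e+00  1.000e-03  1.146e+00  5.480e-01] F [-0.53  0.09  0.34] gap 0.0004514594840835795 tilt [ 4.e-04  8.e-04 -1.e+00]
```

View pics/w1.png

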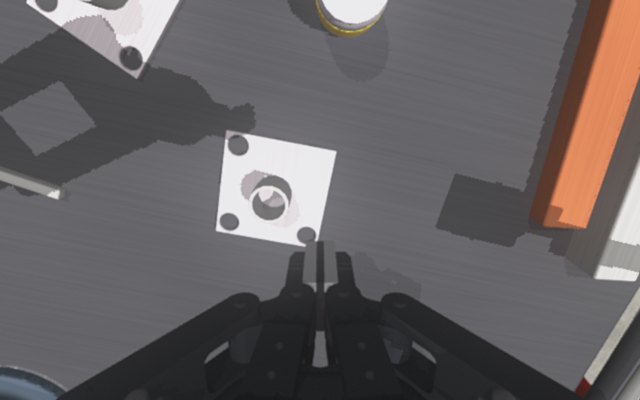

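The wrist view shows the reject at about (275,190). It has holes at (238,146), (229,221) and (306,235), and its solid corner is at (335,150), towards +x and −y as measured. I'll check the position in this view.

```bash
python3 - <<'E'
from h import *
d=np.load("pics/w1.npz")
p=ray(d,[(238,146),(229,221),(306,235),(336,150)],.006);print(p, p[0]+p[2]-p[1])
E
```

```text
[[ 0.49742351 -0.26650502]
 [ 0.40745177 -0.26933106]
 [ 0.4100551  -0.36074812]
 [ 0.51692321 -0.37095476]] [ 0.50002684 -0.35792207]
```

The two views agree to about 1 mm. Now I'll descend and hold.

```bash
python3 -m creep '{"claw":[0,0,0,0,0,0,0,0,0,0,0,0],"dp":[[-0.3,0.1,2],[-0.3,0.1,5],[-0.3,0.1,8],[-0.3,0.1,11],[-0.3,0.1,13],[-0.3,0.1,14],[-0.3,0.1,14],[-0.3,0.1,14],[-0.3,0.1,14],[-0.3,0.1,14],[-0.3,0.1,14],[-0.3,0.1,14]],"roll":[0,0,0,0,0,0,0,0,0,0,0,0]}'; python3 go.py "(.5005,-.357,.06)"
```

```text
t: 2.6
tcp_pos: [0.4985, -0.3593, 0.0612]
tool_rot: [0.994, 0.111, 0.0, 0.0]
force: [0.1, -0.8, 0.1]
finger_gap: -0.001
(.5005,-.357,.06) dp cm [ 0.24 -0.18  0.12]
2.6 [ 0.4985 -0.3593  0.0612] [-0.806  0.709  1.576  0.     0.855  0.543] F [ 0.12 -0.82  0.13] gap -0.0006193266302489017 tilt [ 7.e-04 -7.e-04 -1.e+00]
```

```bash
python3 -m creep '{"claw":[0,0,0,0,0,0,0,0,0,0,0,0],"dp":[[0,0,0],[0,0,0],[0,0,0],[0,0,0],[0,0,0],[0,0,0],[0,0,0],[0,0,0],[0,0,0],[0,0,0],[0,0,0],[0,0,0]],"roll":[0,0,0,0,0,0,0,0,0,0,0,0]}'; python3 go.py "(.5005,-.357,.06)"
python3 - <<'E'
from station import imaging
import cv2,numpy as np
d=imaging.snapshot("scene"); cv2.imwrite("pics/s2.png",cv2.resize(d["image"][200:360,100:340,::-1],(720,480)))
E
```

```text
t: 3.8
tcp_pos: [0.4983, -0.3592, 0.0606]
tool_rot: [0.994, 0.111, 0.0, -0.0]
force: [-0.0, 1.0, -0.1]
finger_gap: 0.003
(.5005,-.357,.06) dp cm [ 0.27 -0.16  0.06]
3.8 [ 0.4983 -0.3592  0.0606] [-0.806  0.71   1.576  0.     0.855  0.543] F [-0.02  1.   -0.14] gap 0.0026484173134861807 tilt [ 0.  0. -1.]
```

View pics/s2.png

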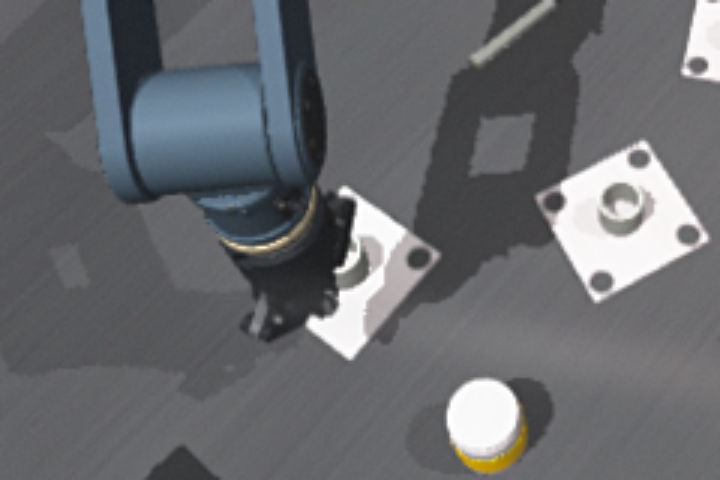

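```bash
python3 - <<'E'
from station import imaging,manip
import cv2,numpy as np
d=imaging.snapshot("scene");im=d["image"][:,:,::-1].copy()
f=200/np.tan(np.radians(d["vfov"])/2);K=np.array([[f,0,d["cx"]],[0,f,d["cy"]],[0,0,1]])
p=manip.sense()["tcp_pos"]
P=np.array([p,p-[0,0,.019],[p[0],p[1],.006],[p[0],p[1],.2]])
u=cv2.projectPoints(P,cv2.Rodrigues(np.array(d["R"]))[0],np.array(d["t"]),K,np.array(d["dist"]))[0].reshape(-1,2);print(u)
o=cv2.resize(im[230:340,140:300],(800,550),interpolation=cv2.INTER_CUBIC)
for q,c in zip(u,[(0,0,255),(0,255,0),(255,0,0),(0,255,255)]): cv2.circle(o,tuple(int(v) for v in (q-[140,230])*5),4,c,-1)
cv2.imwrite("pics/s3.png",o)
d=imaging.snapshot("wrist");cv2.imwrite("pics/w3.png",d["image"][:,:,::-1])
E
```

```text
[[210.01835435 304.67485968]
 [211.67463111 307.36120633]
 [214.64234063 312.16873313]
 [196.01534738 281.86914485]]
```

View pics/s3.png

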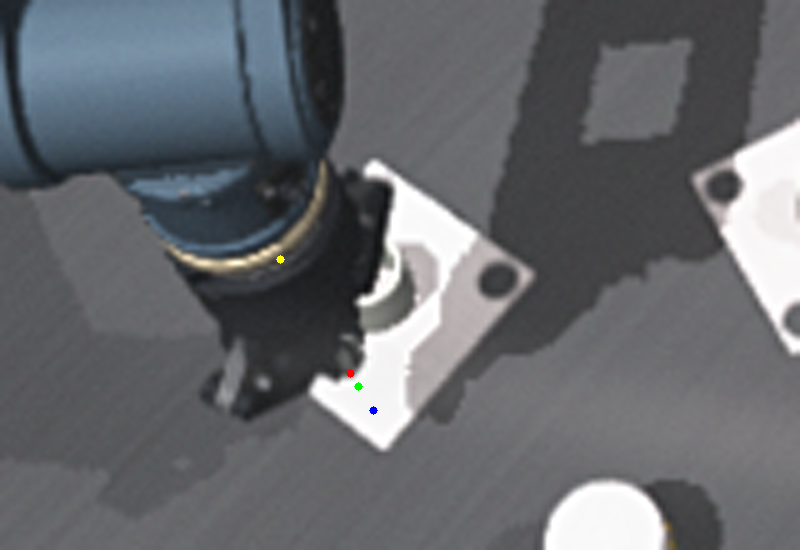

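View pics/w3.png

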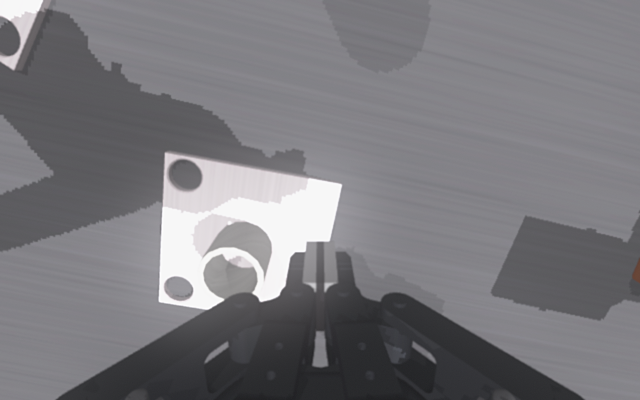

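Projecting the TCP puts it over the solid corner, at about (215,312) on the plate. The wrist view shows the tips against that corner, below (340,185). I'll nudge 2 mm closer and finish the hold.

```bash
python3 -m creep '{"claw":[0,0,0,0,0,0,0,0,0,0,0,0],"dp":[[0.2,-0.2,0],[0.2,-0.2,0],[0.2,-0.2,0],[0.2,-0.2,0],[0.2,-0.2,0],[0.2,-0.2,0],[0.2,-0.2,0],[0.2,-0.2,0],[0.2,-0.2,0],[0.2,-0.2,0],[0.2,-0.2,0],[0.2,-0.2,0]],"roll":[0,0,0,0,0,0,0,0,0,0,0,0]}'; python3 go.py "(.5005,-.357,.2)"
```

```text
t: 5.15
tcp_pos: [0.4998, -0.3568, 0.0606]
tool_rot: [0.994, 0.111, 0.0, 0.0]
force: [-0.5, 0.2, -0.0]
finger_gap: -0.004
(.5005,-.357,.2) dp cm [  0.07   0.04 -13.94]
5.15 [ 0.4998 -0.3568  0.0606] [-0.802  0.71   1.577 -0.     0.855  0.547] F [-0.45  0.18 -0.03] gap -0.0036453311866279 tilt [ 0. -0. -1.]
```

```bash
python3 -m creep '{"claw":[0,0,0,0,0,0,0,0,0,0,0,0],"dp":[[0,0,0],[0,0,0],[0,0,0],[0,0,0],[0,0,0],[0,0,0],[0,0,-2],[0,0,-5],[0,0,-8],[0,0,-11],[0,0,-14],[0,0,-14]],"roll":[0,0,0,0,0,0,0,0,0,0,0,0]}'; python3 go.py "(.451,.2985,.2)"
```

```text
t: 6.35
tcp_pos: [0.5021, -0.359, 0.2055]
tool_rot: [0.994, 0.111, 0.003, 0.004]
force: [0.5, 0.3, 1.0]
finger_gap: -0.003
(.451,.2985,.2) dp cm [ 9.490e+00 -6.526e+01  4.000e-02]
6.35 [ 0.5021 -0.359   0.2055] [-0.802  0.519  1.468  0.     1.144  0.547] F [0.49 0.33 0.96] gap -0.0032087642398637524 tilt [ 0.0071 -0.0072 -0.9999]
```

```bash
python3 -m creep '{"claw":[0,0,0,0,0,0,0,0,0,0,0,0],"dp":[[0.3,-2,0],[0.8,-5,0],[1.4,-9,0],[2,-13,0],[2.6,-17,0],[3.2,-21,0],[3.8,-25,0],[4.4,-29,0],[5,-33,0],[5.5,-36,0],[5.8,-38,0],[5.8,-38,0]],"roll":[0,0,0,0,0,0,0,0,0,0,0,0]}'; python3 go.py "(.451,.2985,.2)"
```

```text
t: 7.55
tcp_pos: [0.4712, 0.0291, 0.1999]
tool_rot: [0.994, 0.113, -0.001, -0.001]
force: [-0.2, -0.3, -1.3]
finger_gap: 0.002
(.451,.2985,.2) dp cm [ 4.050e+00 -2.671e+01  2.000e-02]
7.55 [0.4712 0.0291 0.1999] [-1.760e-01  3.410e-01  1.817e+00  1.000e-03  9.860e-01  1.169e+00] F [-0.17 -0.27 -1.27] gap 0.0024948195576306497 tilt [-2.3e-03  9.0e-04 -1.0e+00]
```

```bash
python3 -m creep '{"claw":[0,0,0,0,0,0,0,0,0,0,0,0],"dp":[[0.3,-2,0],[0.7,-5,0],[1.3,-9,0],[1.9,-13,0],[2.5,-17,0],[3.1,-21,0],[3.6,-24,0],[3.9,-26,0],[4,-26.8,0],[4,-26.8,0],[4,-26.8,0],[4,-26.8,0]],"roll":[0,0,0,0,0,0,0,0,0,0,0,0]}'; python3 go.py "(.451,.2985,.095)" "(.451,.2985,.08)"
python3 - <<'E'
from station import imaging
import cv2,numpy as np
from h import *
d=imaging.snapshot("wrist"); cv2.imwrite("pics/w4.png",d["image"][:,:,::-1])
d2=imaging.snapshot("side"); cv2.imwrite("pics/side4.png",d2["image"][:,:,::-1])
im=d["image"].astype(int)
g=((im[:,:,1]>im[:,:,0]+60)&(im[:,:,1]>im[:,:,2]+40)).astype(np.uint8)
for c in cv2.findContours(g,0,1)[0]:
    if len(c)>=5 and cv2.contourArea(c)>200: print(c[:,0].mean(0),cv2.fitEllipse((ray(d,c[:,0],.0705)*1000).astype(np.float32)))
E
```

```text
t: 8.75
tcp_pos: [0.453, 0.2956, 0.2005]
tool_rot: [0.994, 0.11, -0.0, 0.0]
force: [-1.2, 0.2, 0.6]
finger_gap: -0.002
(.451,.2985,.095) dp cm [-0.13 -0.34 10.55]
(.451,.2985,.08) dp cm [-0.13 -0.34 12.05]
8.75 [0.453  0.2956 0.2005] [ 0.372  0.429  1.656 -0.     1.057  1.722] F [-1.2   0.2   0.59] gap -0.002176114212983992 tilt [-4.e-04 -6.e-04 -1.e+00]
[427.62962963 280.43518519] ((367.66693115234375, 162.271484375), (41.0391731262207, 42.05363845825195), 46.419097900390625)
[150.08  180.808] ((413.03253173828125, 445.8700866699219), (41.08894729614258, 42.1760368347168), 102.269775390625)
[314.1221374  176.32061069] ((450.09356689453125, 299.3457336425781), (42.64104461669922, 43.19361114501953), 92.52125549316406)
```

View pics/w4.png

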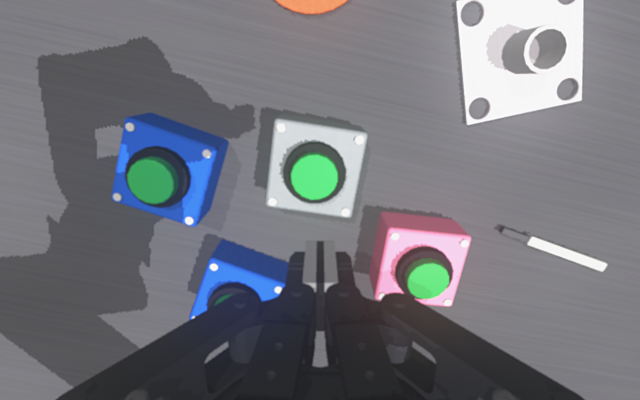

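View pics/side4.png

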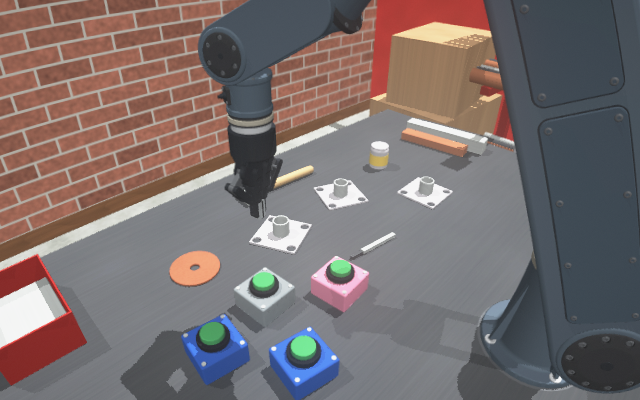

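The wrist view shows the grey box's button at (314,176), which puts it at (0.450, 0.299); pink is at (427,280) and the blues at (150,181) and (235,300). Now I'll descend onto it.

```bash
python3 -m creep '{"claw":[0,0,0,0,0,0,0],"dp":[[-0.1,-0.2,2],[-0.1,-0.2,5],[-0.1,-0.2,8],[-0.1,-0.2,9.5],[-0.1,-0.2,10],[-0.1,-0.2,10],[-0.1,-0.2,10]],"roll":[0,0,0,0,0,0,0]}'; python3 go.py "(.4505,.299,.0895)"
```

```text
t: 9.55
tcp_pos: [0.4522, 0.2987, 0.1014]
tool_rot: [0.994, 0.11, 0.001, -0.0]
force: [-0.6, 0.2, -0.2]
finger_gap: -0.0
(.4505,.299,.0895) dp cm [-0.16 -0.07  1.19]
9.55 [0.4522 0.2987 0.1014] [ 0.377  0.575  1.742 -0.     0.823  1.727] F [-0.57  0.18 -0.17] gap -0.0004034168965413223 tilt [ 1.6e-03  6.0e-04 -1.0e+00]
```

```bash
python3 -m creep '{"claw":[0,0,0,0,0,0],"dp":[[0,0,0.5],[0,0,1],[0,0,1.3],[0,0,1.5],[0,0,1.6],[0,0,1.6]],"roll":[0,0,0,0,0,0]}'; python3 go.py "(.4505,.299,.0895)"
```

```text
t: 10.15
tcp_pos: [0.4513, 0.2986, 0.0844]
tool_rot: [0.994, 0.111, -0.0, 0.0]
force: [-0.6, -0.3, -0.1]
finger_gap: 0.001
(.4505,.299,.0895) dp cm [-0.07 -0.05 -0.51]
10.15 [0.4513 0.2986 0.0844] [0.378 0.603 1.753 0.    0.786 1.727] F [-0.6  -0.26 -0.1 ] gap 0.0007039195631220323 tilt [-3.e-04 -1.e-04 -1.e+00]
```

```bash
python3 -m creep '{"claw":[0,0,0,0],"dp":[[0,0,0.2],[0,0,0.3],[0,0,0.4],[0,0,0.4]],"roll":[0,0,0,0]}'; python3 go.py
python3 - <<'E'
from station import imaging
import cv2
d=imaging.snapshot("side"); cv2.imwrite("pics/p1.png",cv2.resize(d["image"][200:340,180:380,::-1],(800,560),interpolation=cv2.INTER_CUBIC))
E
```

```text
t: 10.55
tcp_pos: [0.4513, 0.2986, 0.0805]
tool_rot: [0.994, 0.111, -0.0, 0.0]
force: [0.1, 0.1, -0.4]
finger_gap: 0.001
10.55 [0.4513 0.2986 0.0805] [ 0.378  0.61   1.756 -0.     0.777  1.727] F [ 0.15  0.11 -0.43] gap 0.0009101333472781411 tilt [-2.e-04 -1.e-04 -1.e+00]
```

View pics/p1.png

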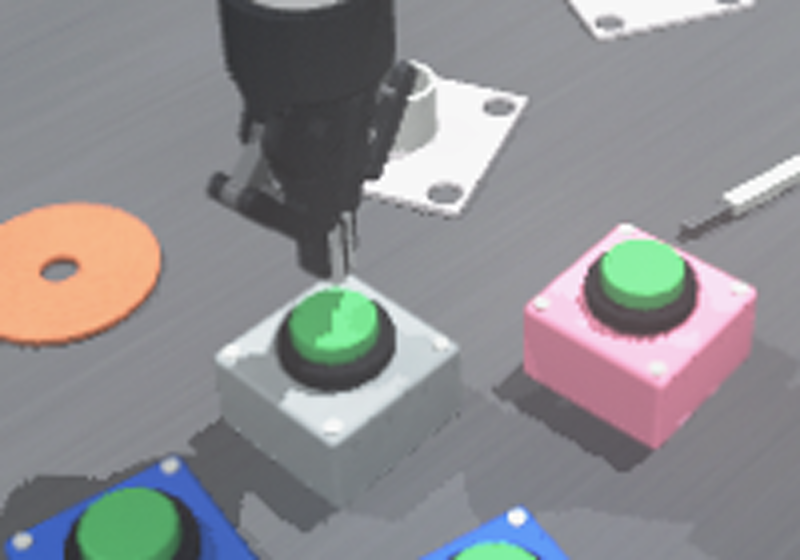

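The side view shows the tips at about (340,280) in the crop, seemingly behind or above the green top, and there is no contact. I'll measure where the tips actually are.

```bash
python3 - <<'E'
from station import imaging,manip
import cv2,numpy as np
p=manip.sense()["tcp_pos"]; print(p)
for n in("side","scene"):
    d=imaging.snapshot(n);np.savez(f"pics/{n}5.npz",**d);f=200/np.tan(np.radians(d["vfov"])/2);K=np.array([[f,0,d["cx"]],[0,f,d["cy"]],[0,0,1]])
    P=np.array([p,p-[0,0,.019],p+[0,0,.1]])
    u=cv2.projectPoints(P,cv2.Rodrigues(np.array(d["R"]))[0],np.array(d["t"]),K,np.array(d["dist"]))[0].reshape(-1,2);print(n,u)
    a=u[1].astype(int)-[40,40]
    o=cv2.resize(d["image"][a[1]:a[1]+70,a[0]:a[0]+80,::-1],(640,560),interpolation=cv2.INTER_CUBIC)
    for q,c in zip(u,[(0,0,255),(255,0,0),(0,255,255)]): cv2.circle(o,tuple(int(v) for v in (q-a+.5)*8),4,c,-1)
    cv2.imwrite(f"pics/{n}5.png",o);print(a)
    m=d["z_map"]; ys,xs=np.mgrid[a[1]:a[1]+70,a[0]:a[0]+80]
    n2=cv2.undistortPoints(np.stack([xs,ys],-1).reshape(-1,1,2).astype(float),K,np.array(d["dist"])).reshape(-1,2)
    z=m[ys,xs].ravel();W=(np.c_[n2*z[:,None],z]-d["t"])@np.array(d["R"])
    ok=(z>0)&(np.hypot(W[:,0]-p[0],W[:,1]-p[1])<.02)&(W[:,2]>.073)
    print(n,"lowest pts", np.round(W[ok][np.argsort(W[ok][:,2])[:12]],4).tolist())
E
```

```text
[0.45137526 0.29860347 0.08053214]
side [[262.20773065 275.65206088]
 [262.83880829 282.58395365]
 [258.66023973 235.7917346 ]]
[222 242]
side lowest pts [[0.4494, 0.2989, 0.073], [0.4554, 0.2888, 0.073], [0.4478, 0.3053, 0.073], [0.4646, 0.2941, 0.073], [0.4497, 0.3112, 0.073], [0.459, 0.3088, 0.073], [0.4495, 0.2911, 0.0731], [0.4388, 0.2922, 0.0731], [0.4679, 0.3017, 0.0731], [0.439, 0.2844, 0.0731], [0.4449, 0.3025, 0.0731], [0.4547, 0.2842, 0.0731]]
scene [[342.06780773 141.04409012]
 [341.71078502 145.06736766]
 [344.09215633 118.18283124]]
[301 105]
scene lowest pts [[0.4603, 0.2859, 0.073], [0.4392, 0.2931, 0.073], [0.4577, 0.2897, 0.073], [0.4656, 0.2899, 0.073], [0.4473, 0.2991, 0.0732], [0.4366, 0.3088, 0.0732], [0.4607, 0.3092, 0.0732], [0.4447, 0.3029, 0.0732], [0.442, 0.295, 0.0733], [0.45, 0.301, 0.0733], [0.4393, 0.3048, 0.0733], [0.4474, 0.3109, 0.0733]]
```

View pics/side5.png

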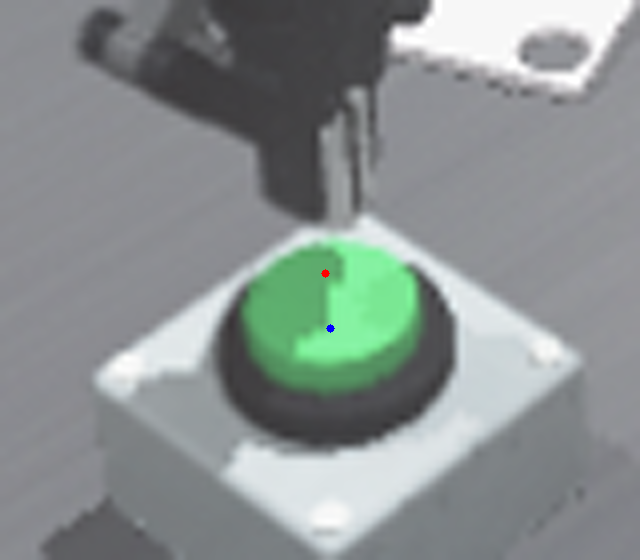

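View pics/scene5.png

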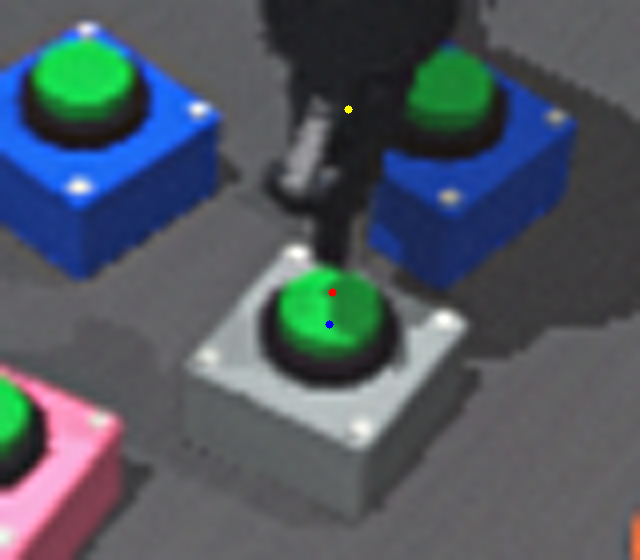

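In both views the fingertips appear clearly higher than the reported TCP implies, by about 35 mm. I'll measure their height from depth.

```bash
python3 - <<'E'
import cv2,numpy as np
for n,a,b in(("side",(255,262),(276,284)),("scene",(334,125),(352,146))):
    d=np.load(f"pics/{n}5.npz");f=200/np.tan(np.radians(d["vfov"])/2);K=np.array([[f,0,d["cx"]],[0,f,d["cy"]],[0,0,1]])
    ys,xs=np.mgrid[a[1]:b[1],a[0]:b[0]]
    n2=cv2.undistortPoints(np.stack([xs,ys],-1).reshape(-1,1,2).astype(float),K,d["dist"]).reshape(-1,2)
    z=d["z_map"][ys,xs].ravel();W=((np.c_[n2*z[:,None],z]-d["t"])@d["R"]*1000).reshape(ys.shape+(3,))
    for i in range(0,ys.shape[0],1):
        print(n,ys[i,0],' '.join("%d,%d,%d"%tuple(W[i,j]) for j in range(0,ys.shape[1],3)))
E
```

```text
side 262 451,312,125 445,309,126 443,304,125 438,300,126 441,291,118 544,206,-1 536,203,1
side 263 453,310,120 445,309,124 442,305,123 440,299,121 441,291,115 541,208,-1 537,202,-2
side 264 453,311,118 445,310,122 442,305,121 438,300,120 441,292,113 537,211,0 531,207,1
side 265 453,311,115 446,309,119 440,307,121 439,300,118 440,293,112 534,214,1 528,209,1
side 266 453,311,113 448,308,114 441,306,117 439,300,115 441,292,108 532,216,0 528,210,0
side 267 455,310,108 447,309,112 442,305,113 438,301,113 442,291,105 528,219,2 524,213,0
side 268 550,245,1 446,310,111 442,306,112 438,302,111 531,225,0 527,220,0 522,215,0
side 269 549,246,0 541,243,2 443,305,107 439,301,108 485,260,51 525,222,0 519,217,0
side 270 545,249,0 540,245,1 447,303,101 439,302,106 484,261,49 522,224,0 517,219,0
side 271 543,251,0 538,246,0 490,272,49 485,268,50 481,263,49 476,259,50 512,223,2
side 272 542,252,-1 492,278,49 486,275,51 464,283,71 477,266,51 474,260,49 513,223,0
side 273 538,255,0 488,281,51 464,291,74 462,285,72 458,281,71 472,262,49 468,258,49
side 274 491,287,50 469,295,70 463,292,73 459,288,72 454,
[... 1738 characters left out ...]
304,105 420,397,8
scene 137 374,368,0 410,330,50 449,286,107 461,285,114 411,391,3 417,402,-1
scene 138 403,322,47 411,329,46 421,334,48 460,286,109 411,392,-2 419,399,-3
scene 139 407,317,48 416,322,50 436,308,73 443,316,71 440,343,48 424,393,0
scene 140 409,314,47 431,298,73 439,304,73 447,310,73 454,318,71 427,387,0
scene 141 414,306,52 433,295,72 443,298,75 448,308,71 458,313,73 454,339,50
scene 142 420,297,58 437,289,74 444,296,73 451,304,71 460,309,73 457,335,50
scene 143 425,290,61 439,286,73 446,294,72 455,298,74 462,307,71 466,320,62
scene 144 429,284,64 441,284,71 448,291,70 458,294,74 466,300,74 467,318,60
scene 145 431,280,64 442,282,69 451,286,71 459,293,71 467,299,70 468,317,57
```

Depth puts the tips at about z = 0.105 m and the button top at about 0.072 m, while the reported TCP z is 0.0805 m. The tips are therefore about 25 mm *above* the reported TCP instead of 19 mm below it. If that held during the dwell, the real grasp point was too high, so I won't press yet. First I'll check whether the offset is constant.

```bash
python3 - <<'E'
import cv2,numpy as np
from station import imaging,manip
from scipy.spatial.transform import Rotation as R
def rep(d,p,q): 
    c=-np.array(d["R"]).T@np.array(d["t"]); print("cam in tool",np.round(R.from_quat(q).inv().apply(c-p),4),"cam z",c[2])
rep(np.load("pics/wrist0.npz"),[.1375,-.6091,.2108],[.994,.111,0,-.001])
rep(np.load("pics/w1.npz"),[.5031,-.3553,.2002],[.994,.113,0,0])
s=manip.sense();d=imaging.snapshot("wrist");rep(d,s["tcp_pos"],s["tool_rot"]);np.savez("pics/w6.npz",**d);cv2.imwrite("pics/w6.png",d["image"][:,:,::-1])
# depth on bench/box in wrist view => camera height check
f=200/np.tan(np.radians(d["vfov"])/2)
for x,y in((100,60),(500,60),(600,200)):
    for k,dd in(("now",d),("w1",np.load("pics/w1.npz")),("w0",np.load("pics/wrist0.npz"))):
        z=float(dd["z_map"][y,x]);P=np.array(dd["R"]).T@(np.array([(x-dd["cx"])/f*z,(y-dd["cy"])/f*z,z])-dd["t"]);print(k,x,y,np.round(P,3))
# finger tip depth in wrist
for x in(308,330):
    for y in(243,250,260,280):
        z=float(d["z_map"][y,x]);P=np.array(d["R"]).T@(np.array([(x-d["cx"])/f*z,(y-d["cy"])/f*z,z])-d["t"]);print("tip",x,y,np.round(P,4), "tcp",np.round(s["tcp_pos"],4))
E
```

```text
cam in tool [ 0.0823  0.0006 -0.1616] cam z 0.37245050525714773
cam in tool [ 0.0821  0.0008 -0.1618] cam z 0.3619618540106733
cam in tool [ 0.0822  0.0007 -0.1617] cam z 0.24234136582559707
now 100 60 [ 0.511  0.465 -0.   ]
w1 100 60 [ 0.552 -0.116 -0.   ]
w0 100 60 [ 0.186 -0.364  0.001]
now 500 60 [ 0.571  0.199 -0.001]
w1 500 60 [ 0.643 -0.513 -0.002]
w0 500 60 [ 0.278 -0.77   0.001]
now 600 200 [ 0.493  0.083 -0.001]
w1 600 200 [ 0.531 -0.663  0.022]
w0 600 200 [ 0.112 -1.228 -0.295]
tip 308 243 [0.4616 0.3057 0.106 ] tcp [0.4515 0.2987 0.0806]
tip 308 250 [0.4616 0.3054 0.1124] tcp [0.4515 0.2987 0.0806]
tip 308 260 [0.4619 0.3052 0.1214] tcp [0.4515 0.2987 0.0806]
tip 308 280 [0.4616 0.3047 0.1352] tcp [0.4515 0.2987 0.0806]
tip 330 243 [0.4638 0.2958 0.1059] tcp [0.4515 0.2987 0.0806]
tip 330 250 [0.4637 0.296  0.1125] tcp [0.4515 0.2987 0.0806]
tip 330 260 [0.4635 0.2962 0.1206] tcp [0.4515 0.2987 0.0806]
tip 330 280 [0.4638 0.2967 0.1358] tcp [0.4515 0.2987 0.0806]
```

View pics/w6.png

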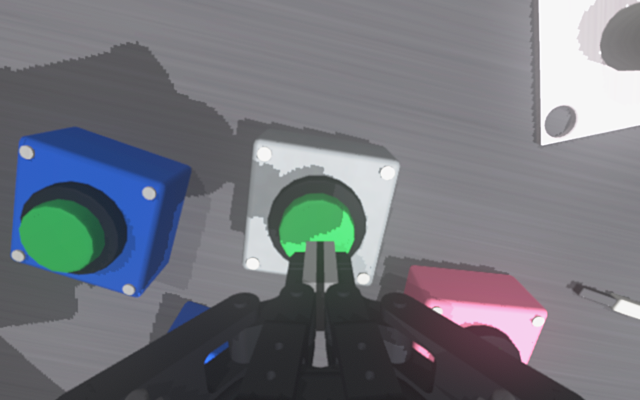

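All three views agree on a constant tool offset: the real tips are about 25 mm above the reported TCP, so the real grasp point is the reported z plus about 0.044 m. My first dwell was really at about 0.104 m, which is above the window. I'll redo it before pressing, at reported z ≈ 0.032 m (tips ≈ 0.056 m, real grasp ≈ 0.076 m), which is inside the window by either reading.

```bash
python3 -m creep '{"claw":[0,0,0,0,0,0,0,0,0,0,0,0],"dp":[[0,0,-2],[0,0,-5],[-0.3,2,-8],[-0.8,5,-10],[-1.4,9,-10],[-2,13,-10],[-2.6,17,-10],[-3.2,21,-10],[-3.8,25,-10],[-4.4,29,-10],[-4.8,32,-10],[-4.8,32,-10]],"roll":[0,0,0,0,0,0,0,0,0,0,0,0]}'; python3 go.py "(.5005,-.357,.18)"
```

```text
t: 11.95
tcp_pos: [0.4762, -0.0277, 0.1809]
tool_rot: [0.994, 0.108, 0.001, 0.001]
force: [0.3, -0.1, 0.7]
finger_gap: 0.001
(.5005,-.357,.18) dp cm [-4.72 32.68  0.15]
11.95 [ 0.4762 -0.0277  0.1809] [-2.920e-01  3.750e-01  1.830e+00 -1.000e-03  9.340e-01  1.062e+00] F [ 0.29 -0.09  0.72] gap 0.0005372789588536297 tilt [ 0.0021 -0.0015 -1.    ]
```

```bash
python3 -m creep '{"claw":[0,0,0,0,0,0,0,0,0,0,0,0],"dp":[[-0.3,2,0],[-0.8,5,0],[-1.4,9,0],[-2,13,0],[-2.6,17,0],[-3.2,21,0],[-3.8,25,0],[-4.3,28,0],[-4.7,31,0],[-4.8,32.8,0],[-4.8,32.8,0],[-4.8,32.8,0]],"roll":[0,0,0,0,0,0,0,0,0,0,0,0]}'; python3 go.py "(.5005,-.357,.032)"
```

```text
t: 13.15
tcp_pos: [0.5001, -0.3531, 0.1802]
tool_rot: [0.994, 0.111, -0.0, -0.001]
force: [-0.2, 0.7, -0.5]
finger_gap: 0.003
(.5005,-.357,.032) dp cm [-0.04  0.42 14.82]
13.15 [ 0.5001 -0.3531  0.1802] [-7.970e-01  5.470e-01  1.496e+00  1.000e-03  1.100e+00  5.510e-01] F [-0.22  0.7  -0.46] gap 0.0026095300994365615 tilt [-0.001   0.0018 -1.    ]
```

```bash
python3 -m creep '{"claw":[0,0,0,0,0,0,0,0,0,0],"dp":[[0,0.3,2],[0,0.3,5],[0,0.3,8],[0,0.3,10],[0,0.3,12],[0,0.3,13],[0,0.3,14],[0,0.3,14.5],[0,0.3,14.8],[0,0.3,14.8]],"roll":[0,0,0,0,0,0,0,0,0,0]}'; python3 go.py "(.5005,-.357,.032)"
python3 - <<'E'
import cv2,numpy as np
from station import imaging,manip
s=manip.sense();d=imaging.snapshot("wrist");cv2.imwrite("pics/w7.png",d["image"][:,:,::-1])
f=200/np.tan(np.radians(d["vfov"])/2)
for x in(308,330):
    for y in(243,246):
        z=float(d["z_map"][y,x]);P=np.array(d["R"]).T@(np.array([(x-d["cx"])/f*z,(y-d["cy"])/f*z,z])-d["t"]);print("tip",x,y,np.round(P,4))
E
```

```text
t: 14.15
tcp_pos: [0.5011, -0.3576, 0.0328]
tool_rot: [0.994, 0.111, 0.0, 0.0]
force: [0.4, 0.3, -0.0]
finger_gap: 0.002
(.5005,-.357,.032) dp cm [-0.05 -0.07  0.08]
14.15 [ 0.5011 -0.3576  0.0328] [-0.801  0.753  1.584  0.     0.804  0.548] F [ 0.41  0.35 -0.05] gap 0.002041941938389078 tilt [ 3.e-04 -3.e-04 -1.e+00]
tip 308 243 [ 0.5115 -0.3505  0.0586]
tip 308 246 [ 0.5114 -0.3506  0.0612]
tip 330 243 [ 0.5133 -0.3604  0.0577]
tip 330 246 [ 0.5136 -0.3603  0.0612]
```

View pics/w7.png

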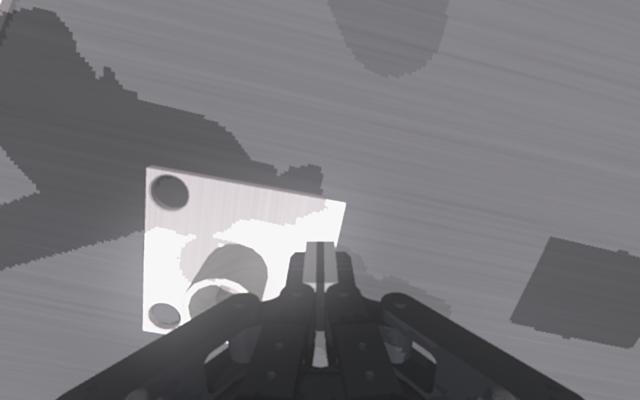

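The tips are at z = 0.058 m over the solid corner, with the corner tip visible at (345,203). I'll hold for more than 2 s here, then 2 s slightly lower so the dwell is well inside the window.

```bash
python3 -m creep '{"claw":[0,0,0,0,0,0,0,0,0,0,0,0],"dp":[[0,0,0],[0,0,0],[0,0,0],[0,0,0],[0,0,0],[0,0,0],[0,0,0],[0,0,0],[0,0,0],[0,0,0],[0,0,0],[0,0,0]],"roll":[0,0,0,0,0,0,0,0,0,0,0,0]}' && python3 -m creep '{"claw":[0,0,0,0,0,0,0,0,0,0],"dp":[[0,0,0],[0,0,0],[0,0,0],[0,0,0],[0,0,0],[0,0,0],[0,0,0],[0,0,0],[0,0,0],[0,0,0]],"roll":[0,0,0,0,0,0,0,0,0,0]}'; python3 go.py
```

```text
t: 15.4
tcp_pos: [0.501, -0.3575, 0.0326]
tool_rot: [0.994, 0.111, 0.0, 0.0]
force: [-0.2, 0.8, 0.6]
finger_gap: 0.005
t: 16.4
tcp_pos: [0.501, -0.3575, 0.0326]
tool_rot: [0.994, 0.111, 0.0, -0.0]
force: [0.4, -0.3, -0.4]
finger_gap: -0.001
16.4 [ 0.501  -0.3575  0.0326] [-0.801  0.754  1.584  0.     0.804  0.548] F [ 0.42 -0.35 -0.37] gap -0.0007967060858709479 tilt [ 0.  0. -1.]
```

```bash
python3 -m creep '{"claw":[0,0,0,0,0,0,0,0,0,0,0,0],"dp":[[0,0,0.5],[0,0,1],[0,0,1.5],[0,0,1.5],[0,0,1.5],[0,0,1.5],[0,0,1.5],[0,0,1.5],[0,0,1.5],[0,0,1.5],[0,0,1.5],[0,0,1.5]],"roll":[0,0,0,0,0,0,0,0,0,0,0,0]}' && python3 -m creep '{"claw":[0,0,0,0,0,0,0,0,0,0,0,0],"dp":[[0,0,0],[0,0,0],[0,0,0],[0,0,0],[0,0,0],[0,0,0],[0,0,0],[0,0,0],[0,0,0],[0,0,0],[0,0,0],[0,0,0]],"roll":[0,0,0,0,0,0,0,0,0,0,0,0]}'; python3 go.py
```

```text
t: 17.6
tcp_pos: [0.501, -0.3575, 0.0176]
tool_rot: [0.994, 0.111, 0.0, -0.0]
force: [0.1, 1.5, 0.1]
finger_gap: -0.002
t: 18.8
tcp_pos: [0.501, -0.3575, 0.0176]
tool_rot: [0.994, 0.111, 0.0, -0.0]
force: [0.2, -0.5, -0.6]
finger_gap: -0.0
18.8 [ 0.501  -0.3575  0.0176] [-0.801  0.777  1.588  0.     0.776  0.548] F [ 0.2  -0.54 -0.56] gap -0.00048240657574362693 tilt [ 0.  0. -1.]
```

```bash
python3 -m creep '{"claw":[0,0,0,0,0,0,0,0,0,0,0,0],"dp":[[0,0,-2],[0,0,-5],[0,0,-9],[0,0,-13],[0,0,-16],[0.2,-1,-16.5],[0.6,-4,-16.5],[1.2,-8,-16.5],[1.8,-12,-16.5],[2.4,-16,-16.5],[2.7,-18,-16.5],[2.7,-18,-16.5]],"roll":[0,0,0,0,0,0,0,0,0,0,0,0]}'; python3 go.py "(.4505,.299,.18)"
```

```text
t: 20.0
tcp_pos: [0.4856, -0.1719, 0.1814]
tool_rot: [0.994, 0.113, -0.002, -0.002]
force: [-0.4, 0.0, -0.2]
finger_gap: 0.0
(.4505,.299,.18) dp cm [  7.11 -46.68   0.3 ]
20.0 [ 0.4856 -0.1719  0.1814] [-5.580e-01  4.240e-01  1.735e+00  1.000e-03  9.880e-01  7.870e-01] F [-0.39  0.05 -0.2 ] gap 0.0001882450791645189 tilt [-0.004   0.0031 -1.    ]
```

```bash
python3 -m creep '{"claw":[0,0,0,0,0,0,0,0,0,0,0,0],"dp":[[0.4,-3,0],[1,-7,0],[1.7,-11,0],[2.3,-15,0],[2.9,-19,0],[3.5,-23,0],[4.1,-27,0],[4.7,-31,0],[5.3,-35,0],[5.9,-39,0],[6.4,-42,0],[6.8,-44.5,0]],"roll":[0,0,0,0,0,0,0,0,0,0,0,0]}' && python3 -m creep '{"claw":[0,0,0,0],"dp":[[0.1,-0.7,0],[0.1,-1.4,0],[0.1,-1.4,0],[0.1,-1.4,0]],"roll":[0,0,0,0]}'; python3 go.py "(.4505,.299,.06)"
```

```text
t: 21.2
tcp_pos: [0.4564, 0.2743, 0.1818]
tool_rot: [0.994, 0.111, -0.0, 0.0]
force: [0.6, -0.1, -0.2]
finger_gap: 0.003
t: 21.6
tcp_pos: [0.4542, 0.2859, 0.1824]
tool_rot: [0.994, 0.11, -0.0, 0.0]
force: [-0.3, -0.2, 0.2]
finger_gap: 0.002
(.4505,.299,.06) dp cm [-0.06 -1.37 12.24]
21.6 [0.4542 0.2859 0.1824] [ 3.540e-01  4.480e-01  1.685e+00 -1.000e-03  1.009e+00  1.704e+00] F [-0.28 -0.18  0.24] gap 0.0015831261360558454 tilt [-5.e-04 -6.e-04 -1.e+00]
```

```bash
python3 -m creep '{"claw":[0,0,0,0,0,0,0,0,0],"dp":[[-0.1,-0.7,1],[-0.1,-1.4,4],[-0.1,-1.4,7],[-0.1,-1.4,10],[-0.1,-1.4,12],[-0.1,-1.4,12.5],[-0.1,-1.4,12.8],[-0.1,-1.4,12.8],[-0.1,-1.4,12.8]],"roll":[0,0,0,0,0,0,0,0,0]}'; python3 go.py "(.4505,.299,.047)"
```

```text
t: 22.5
tcp_pos: [0.4508, 0.3006, 0.0556]
tool_rot: [0.994, 0.111, 0.001, -0.0]
force: [-0.4, -0.0, -0.1]
finger_gap: -0.003
(.4505,.299,.047) dp cm [-0.07  0.15  0.86]
22.5 [0.4508 0.3006 0.0556] [0.382 0.652 1.769 0.    0.719 1.731] F [-0.44 -0.04 -0.13] gap -0.002971001519037537 tilt [ 2.e-03  8.e-04 -1.e+00]
```

```bash
python3 -m creep '{"claw":[0,0,0,0],"dp":[[0,0.1,0.4],[0,0.1,0.8],[0,0.1,1.1],[0,0.1,1.1]],"roll":[0,0,0,0]}'; python3 -m creep '{"claw":[0,0],"dp":[[0,0,0.2],[0,0,0.2]],"roll":[0,0]}'
```

```text
t: 22.9
tcp_pos: [0.4514, 0.3, 0.0461]
tool_rot: [0.994, 0.111, 0.002, -0.0]
force: [-1.9, -0.4, 17.6]
finger_gap: 0.008
t: 23.1
tcp_pos: [0.4515, 0.3, 0.0459]
tool_rot: [0.994, 0.111, 0.002, -0.0]
force: [-3.5, -0.8, 30.3]
finger_gap: -0.003
```

The force is 30 N and z has stalled, well past the 5 N spring. I'll check visually that the green button is what's being pressed.

```bash
python3 - <<'E'
from station import imaging,manip
import cv2,numpy as np
d=imaging.snapshot("side"); cv2.imwrite("pics/p8.png",cv2.resize(d["image"][230:330,200:360,::-1],(800,500),interpolation=cv2.INTER_CUBIC))
im=d["image"].astype(int);g=(im[:,:,1]>im[:,:,0]+40)&(im[:,:,1]>im[:,:,2]+20)
f=200/np.tan(np.radians(d["vfov"])/2)
for x0,x1,y0,y1 in((240,290,262,310),(320,360,255,285)):
    ys,xs=np.nonzero(g[y0:y1,x0:x1]);ys+=y0;xs+=x0;z=d["z_map"][ys,xs]
    W=(np.c_[(xs-d["cx"])/f*z,(ys-d["cy"])/f*z,z]-d["t"])@np.array(d["R"]);print(len(z),"green z median",np.median(W[:,2]),np.percentile(W[:,2],[10,90]))
print(manip.sense()["force"])
E
```

```text
183 green z median 0.06662209032504644 [0.0647611  0.06850513]
287 green z median 0.0736685703507284 [0.06843469 0.0752089 ]
[-4.62025063 -0.97538647 30.60760208]
```

View pics/p8.png

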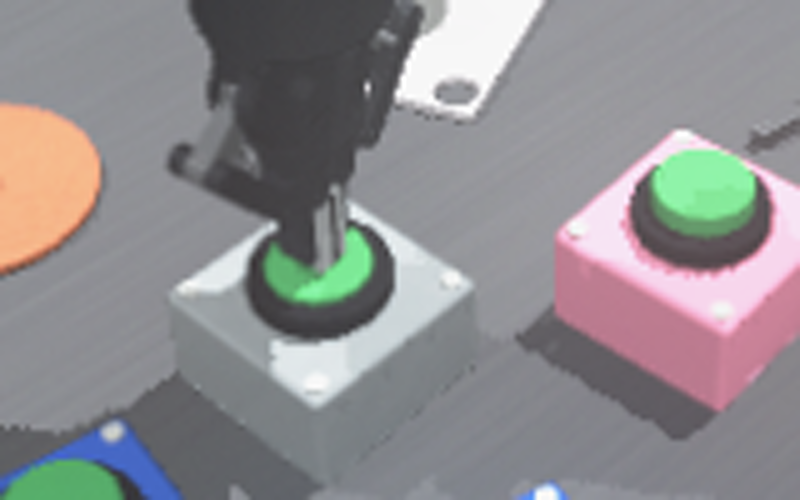

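The green top is 7 mm lower than the pink box's button and level with its housing, so it's fully pressed. Now I'll retract and move clear.

```bash
python3 -m creep '{"claw":[0,0,0,0,0,0,0,0,0,0,0,0],"dp":[[0,0,-0.5],[0,0,-1.5],[0,0,-4],[0,0,-7],[0,0,-10],[0,0,-13],[0,0,-15],[0,0,-16],[0,0,-16],[0,0,-16],[0,0,-16],[0,0,-16]],"roll":[0,0,0,0,0,0,0,0,0,0,0,0]}'
python3 - <<'E'
from h import *
from station import imaging
import cv2
a=np.load("pics/scene0.npz");d=imaging.snapshot("scene");cv2.imwrite("pics/s9.png",d["image"][:,:,::-1])
for nm,dd in(("start",a),("now",d)):
    im=dd["image"].astype(int);mx=im.max(2);mn=im.min(2)
    cs=cv2.findContours(((mn>165)&(mx-mn<40)).astype(np.uint8),0,1)[0]
    for x,y in((350,212),(307,273),(215,290)):
        c=min([c for c in cs if cv2.contourArea(c)>300],key=lambda c:np.hypot(*(c[:,0].mean(0)-(x,y))))
        print(nm,np.round(cv2.minAreaRect((ray(dd,c[:,0],.006)*1000).astype(np.float32))[0],1))
d=imaging.snapshot("side");im=d["image"].astype(int);f=200/np.tan(np.radians(d["vfov"])/2)
cv2.imwrite("pics/side9.png",d["image"][:,:,::-1])
g=(im[:,:,1]>im[:,:,0]+40)&(im[:,:,1]>im[:,:,2]+20);ys,xs=np.nonzero(g[262:310,240:290]);ys+=262;xs+=240;z=d["z_map"][ys,xs]
W=(np.c_[(xs-d["cx"])/f*z,(ys-d["cy"])/f*z,z]-d["t"])@np.array(d["R"]);print("green z",np.median(W[:,2]))
E
python3 go.py
```

```text
t: 24.35
tcp_pos: [0.4495, 0.299, 0.2003]
tool_rot: [0.994, 0.111, -0.001, 0.0]
force: [-0.2, -0.0, 0.2]
finger_gap: 0.004
start [604.4 121.6]
start [ 622.7 -122.2]
start [ 453.3 -312.3]
now [604.1 121.6]
now [ 622.5 -122.4]
now [ 453.3 -312.3]
green z 0.07356958218132133
24.45 [0.4498 0.2992 0.2007] [ 0.38   0.428  1.656 -0.     1.059  1.729] F [-0.76 -0.83 -0.75] gap -0.0021998249227159995 tilt [-1.8e-03 -7.0e-04 -1.0e+00]
```

View pics/s9.png

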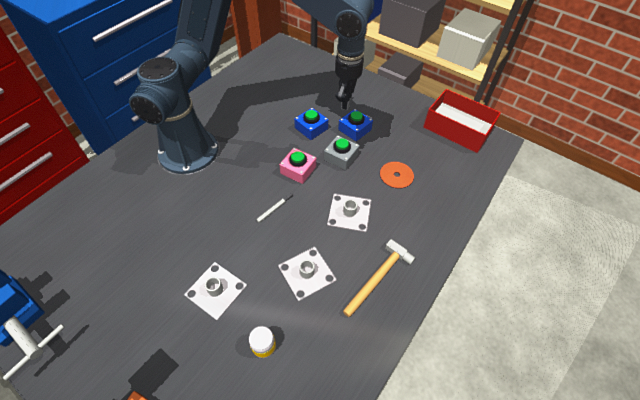

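Everything is where it started: feet at (350,212), (307,273) and (215,290), with the hammer, disc, tin and punch unchanged. The button is back up and the arm is clear.

```bash
python3 -c "
from station import workorder
print(workorder.sign_off())"
```

```text
the job is handed in; nothing more can be done
None
```

I pointed at the reject's undrilled corner, pressed the grey box's green button fully down, moved clear and handed the job in. The sign-off reports no verdict. The reject is the foot at about (0.453, −0.312), and its solid corner is at about (0.500, −0.357).

- **TCP reading disagrees with the cameras:** all three cameras showed the shut fingertips about 25 mm above the reported TCP, when they should be 19 mm below it. Judged by the cameras, my first dwell was therefore too high, at about 0.104 m.
- **Second dwell, before any press:** I held just over 2 s at a height that fits both readings: 27 mm above the plate's top face by the reported TCP, about 70 mm by the cameras. I then held about 2 s more, 15 mm lower. The grasp point stayed within about 2 mm sideways of the corner, and the force readings showed no contact.
- **Button press:** it bottomed out at about 30 N, with its top 7 mm lower in the depth image. After I retracted, it read back up at 0.0736 m.
- **Last checks:** the feet measured within 0.4 mm of their start, and the hammer, disc, tin and punch looked unmoved in the final picture (not measured). The arm was clear, and the job took about 24.5 s of the 40 s.

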